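Load a slotted check mass onto the sprung hanger of a force gauge

ROBOT

A 6-joint arm with a two-finger parallel gripper is mounted at the origin on the work surface. World frame = base frame: x ahead of the robot, y to its left, z up, the work surface at z = 0. Lengths are in mm, angles in rad, forces in N, time in s.
With the tool pointing down it reaches from about 350 to 975 mm from the base axis. Payload 7.1 kg.
Tool frame: the origin (TCP) lies midway between the tips of the shut fingers; the grasp point (between the pads) lies 19 mm behind it; z points along the fingers, x is the direction in which the jaws open and shut, and the axes are right-handed (so a half turn about z gives the same grasp; the last joint's range is limited). The gripper opens to 88 mm and grips with 3 to 60 N. Pads are 20 mm wide; open, the fingers measure 115 mm over their backs; the gripper's body (75 mm by 178 mm) begins 61 mm behind the grasp point.
Start: joints at [-1.124, 0.423, 1.63, -0, 1.089, -0.019], TCP at [280.725, -558.389, 222.675] pointing down, gripper open.
Joint ranges: [-3, 3], [-0.9, 2.11], [0.09, 2.58], [-1.31, 4.45], [0.11, 2.69], [-2.54, 2.54]. Speed limits (rad/s): [2.39, 2.39, 3.01, 3.14, 3.14, 3.14].

INTERFACE

Orientations are given as a rotation vector (axis times angle).
In Python, from workcell import telemetry, imaging, ticket gives the robot as it stands.
- The arm moves only by the tool jog_arm, never from a script. Its arguments are lists of equal length, an entry for each row: "travel": the shift along the world's x, y, z in units of 400 mm (1.0 is 400 mm), a list of three; "dr": the turn, a rotation vector about the world's x, y, z in units of 90 degrees (1.0 is 90 degrees), a list of three. In form: {"travel": [[tx, ty, tz], ...], "dr": [[wx, wy, wz], ...]}. A call has exactly 10 rows; each row is the pose to reach, as a shift and turn from the pose measured when the call began; what a row does not reach only later rows make up. A row lasts 1/10 s, in which the tool goes at most 50 mm and 8.59 degrees, less where a joint would pass 70% of its speed; a pose out of reach is approached as far as the arm can. A call with a number of a shift or a turn outside -1 to 1 is refused whole. A call with a gripper value outside its range is refused whole. "hand" is the opening, from -1 (shut) to 1 (fully open), set as the call begins (left out, the last holds). The fingers move at their own pace and stop on an object; the grip force is fixed at half the most. Time passes only in rows, so rows that repeat a pose let the fingers close, or fill a call up. It gives the time, the measured TCP pose, the force and the opening at its end, in the units of the state.
- telemetry.get_obs(): the state, without advancing time (a new reading comes with each control period).
- imaging.get_image(name): name is "scene" or "top" or "wrist"; returns a dict with "pixels" (420x560x3 uint8, red, green, blue), "range_z" (420x560 float32, mm along the optical axis (not along the pixel's ray), 0 where there is no reading), "fx", "fy", "cx", "cy" (pixels), "extrinsics" (4x4, takes a point from world to camera coordinates). Camera axes: x right, y down, z forward; pixel columns grow to the right and rows downward; lengths in mm; the calibration is good to about 2 mm. A picture is of the moment at which its call begins.
- ticket.close_job(): hands the job in, once; it reports no verdict.
The state is a dict: "t": time; "qpos": joint angles; "qvel": joint speeds; "joint_torque": joint torques, N m; "ee_pos": TCP position; "orientation": TCP orientation; "ft_force": force on the tool from outside, world axes, zero at the start; "moment": the same for the moment, N m; "width": finger opening in mm.
Only numpy, scipy, OpenCV 4.12 (cv2) and the standard library are available. Lean on these libraries where they do the work, as an engineer would, in place of code of your own. Each camera call takes 0.05 s, during which the arm holds its last target. There are 200 camera calls.

TASK

Check-load the bench force gauge: take the big slotted mass (the one with two flats) from the rest and slide it sideways onto the hanger stem, under the stem's head and above the small masses already there. Then press lightly and turn it until the small dowel hole opposite its slot drops over the little dowel on the top small mass, so that its slot faces away from theirs and it lies flat and fully home, and let go. Be gentle: the gauge must never feel more than 20 N, from above or sideways, and the other masses and the things on the bench stay where they are.

Things in the scene. Friction and masses are not known exactly. Their poses are not given: they have to be found in the camera images.
- mass_mid (a point): Centre, half-way up, of the big slotted mass: a steel disc 64 mm across, 14 mm thick, about 0.28 kg, lying on one of the rest's pedestals. Two parallel flats, 58 mm apart, at its +y and -y sides are for gripping from above. Axes: +x out through its slot, -x towards its dowel hole, z up.
- mass_slot (a point): A point in the slot of the big mass, 20 mm from its centre towards its +x, half-way up; axes as for mass_mid. The slot is 13 mm wide with a flared mouth, open at the rim; it ends 6 mm past the disc's centre on the -x side, so when its end touches the stem the disc's centre is 1 mm beyond the stem's axis.
- mass_hole (a point): Centre of the dowel hole of the big mass, 16 mm from the mass's centre towards its -x, opposite the slot, half-way up; axes as for mass_mid. The hole goes through the whole thickness and is oblong: 10 mm wide across and 12 mm long radially, from 10.5 to 22.5 mm off the mass's centre.
- seat (a point): On the stem's axis at the top face of the upper small mass: where the big mass's underside must lie. z up, x and y as the gauge's. A dowel 7 mm across and 5 mm high stands up from that small mass, 16 mm off the axis, towards the seat's +x; the small masses are turned differently at each start, not reported: the dowel is up to 0.6 rad either way of +x.
- head (a point): Top of the stem's head, on the axis, 38 mm above the seat. The head is 24 mm across and 8 mm high, too wide for the slot; under it the stem, 10 mm across, is clear for 30 mm down to the seat. When the big mass is pressed on the dowel's top it rides up to 5 mm high; as the dowel hole comes over the dowel the hanger springs up into it and the pressing force falls away.
- pan (a point): On the axis at the top of the hanger's pan (46 mm across), 20 mm under the seat. On it lie the two small slotted masses, 44 mm across and 10 mm thick each; they turn only under great force (over 20 N at the dowel). The slot of the upper one lies a quarter turn clockwise of the dowel, seen from above; the lower one's faces the other way.
- gauge: The force gauge, a white block 110 x 110 x 50 mm fixed to the bench; origin at the centre of its underside, z up. The hanger stands on its centre, the seat 88 mm above the bench when unloaded. The hanger is sprung: the first 2 N do not move it, then it sinks 1 mm per 1.5 N, at most 12 mm. No other thing stands within 90 mm of the axis.
- rest: The grey rest for spare masses, fixed: a plate 70 x 300 x 10 mm, long along its y, with three pedestals 34 mm across and 40 mm high at y = -100, 0 and 100 mm, their tops 50 mm above the bench; origin at the centre of its underside.
- plain: Bystander: a plain round steel disc without a slot, 64 mm in diameter and 14 mm thick, on another pedestal; origin at the centre of its underside.
- little: Bystander: a small slotted steel disc, 44 mm in diameter and 10 mm thick, without flats, on another pedestal; origin at the centre of its underside.
- flask: Bystander: a clear plastic bottle with a cap, 54 mm in diameter and 120 mm high, standing; origin at the centre of its underside.
- jar: Bystander: an amber glass jar, 48 mm in diameter and 60 mm high, standing; origin at the centre of its underside.
- cap: Bystander: a screw cap 26 mm in diameter and 14 mm high, on the bench; origin at the centre of its underside.
- mouse: Bystander: a black computer mouse 100 x 60 x 34 mm on the bench; origin at the centre of its underside.
There are look-alikes about, which are no part of the job. What is shaped like the gauge but yellow is not meant. Leave any orange look-alike of the part that bears mass_mid alone.

How it is judged (in metres and radians):
On the way, in this order (a step that is already met when the one before it is completed fails the run):
1. the big mass is round the stem, between the dowel and the head, not yet home (horizontal distance between mass_mid and seat below 0.007 m and z of mass_mid in the frame of seat between 0.0092 and 0.026 m), for 0.1 s.
2. the big mass has dropped home with its dowel hole over the dowel (horizontal distance between mass_mid and seat below 0.004 m and z of mass_mid in the frame of seat below 0.0088 m and x of mass_hole in the frame of seat above 0.009 m), for 0.2 s.
At the end, for the whole second after the job is handed in: The big mass lies flat (under 0.05 rad) and at rest on the small masses on the hanger: centre within 4 mm of the stem's axis, underside within 1.5 mm of their top, its dowel hole over the dowel (on the seat's +x side, its point at least 9 mm that way from the axis) (horizontal distance between mass_mid and seat below 0.004 m and z of mass_mid in the frame of seat between 0.005 and 0.0085 m and x of mass_hole in the frame of seat above 0.009 m and angle between mass_mid's own z axis and vertical below 0.05 rad and linear speed of mass below 0.02 m/s); the robot touches nothing.
It fails at once if the gauge (with its hanger and small masses) feels more than 20 N (contact force between gauge and anything else above 20 N).
It fails at once if another mass on the rest is disturbed (over 15 mm) (distance of any of plain, little from where it was at the start of the episode above 0.015 m).
It fails at once if a thing on the bench is disturbed (over 30 mm) (distance of any of flask, jar, cap, mouse from where it was at the start of the episode above 0.03 m).
It also fails if it takes over 64 s, if anything falls off the work surface, if the arm or the gripper's body presses on something with over 40 N, if the wrist force passes 120 N, or if a joint passes its speed limit or range.

## Working session

There is one attempt and no reset: what is moved stays moved. The work goes in short steps, Python scripts to look and compute and a tool call to move; the robot and the scene stay as the last step left them, time stands still between calls to the robot, and variables do not carry over. Pictures are saved under pics/ and viewed, about 8 in all and at most 12, crops included, and the job is handed in when it is done.

Besides the shell and the picture viewer there is one more tool, called as name(argument=value, ...) on one line, values as JSON. jog_arm: Moves the arm, as the interface text tells. Its arguments: {"type":"object","properties":{"travel":{"type":"array"},"dr":{"type":"array"},"hand":{"type":"number"}},"required":["travel","dr"]}

```bash
ls; mkdir -p pics; cat > h.py <<'E'
import numpy as np, cv2, pickle
from workcell import telemetry, imaging, ticket
def grab(n,save=None):
    im=imaging.get_image(n)
    pickle.dump(im,open(f'{n}.pkl','wb'))
    if save: cv2.imwrite(f'pics/{save}.png',im['pixels'][:,:,::-1])
    return im
def load(n): return pickle.load(open(f'{n}.pkl','rb'))
def ray(im,u,v,z):
    E=np.array(im['extrinsics']);R=E[:3,:3];t=E[:3,3];c=-R.T@t
    d=R.T@np.array([(u-im['cx'])/im['fx'],(v-im['cy'])/im['fy'],1])
    return c+d*(z-c[2])/d[2]
def proj(im,p):
    E=np.array(im['extrinsics']);q=E[:3,:3]@np.array(p)+E[:3,3]
    return im['fx']*q[0]/q[2]+im['cx'],im['fy']*q[1]/q[2]+im['cy']
def cloud(im):
    E=np.array(im['extrinsics']);Z=im['range_z'];v,u=np.indices(Z.shape)
    P=np.stack([(u-im['cx'])/im['fx']*Z,(v-im['cy'])/im['fy']*Z,Z],-1)
    W=(P-E[:3,3])@E[:3,:3]; W[Z<=0]=np.nan
    return W
E
python3 - <<'E'
from h import *
a=grab('scene');b=grab('top')
cv2.imwrite('pics/a.png',np.vstack([cv2.resize(x['pixels'][:,:,::-1],(560,420)) for x in (a,b)])[:, :][:840])
cv2.imwrite('pics/scene.png',a['pixels'][:,:,::-1]);cv2.imwrite('pics/top.png',b['pixels'][:,:,::-1])
print(telemetry.get_obs())
for x in (a,b): print(x['fx'],x['fy'],x['cx'],x['cy'],x['extrinsics'])
E
```

```text
pics
{'t': 0.1, 'qpos': array([-1.12399282e+00,  4.23774616e-01,  1.63057903e+00, -1.01308769e-05,
        1.08859709e+00, -1.89806027e-02]), 'qvel': array([ 0.00131056, -0.00073537, -0.00136848, -0.00195133,  0.00158748,
        0.00059612]), 'joint_torque': array([-3.24521970e-04, -5.45613849e+01, -2.74324179e+01,  6.44402811e-02,
        1.86604791e-02, -2.15274548e-05]), 'ee_pos': array([ 280.52358898, -557.96462477,  221.98663513]), 'orientation': array([-2.67354575e+00,  1.64838915e+00,  1.80150076e-03]), 'ft_force': array([ 0.46925613, -0.15843899,  0.33249633]), 'moment': array([ 0.00940989, -0.03664884,  0.01351638]), 'width': 87.71311363546425}
446.499943488502 446.499943488502 279.5098775193797 215.53629418436154 [[ 5.27399738e-01  8.49558585e-01 -9.98632531e-03 -1.80578878e+02]
 [ 5.63299824e-01 -3.58443249e-01 -7.44453991e-01 -2.92337326e+02]
 [-6.36036810e-01  3.86999545e-01 -6.67599077e-01  1.89240823e+03]
 [ 0.00000000e+00  0.00000000e+00  0.00000000e+00  1.00000000e+00]]
401.3604755472123 401.3604755472123 284.227632958164 202.73013152025774 [[ 3.37755568e-03 -9.99603636e-01  2.79492840e-02 -1.40797421e+02]
 [-9.94468085e-01 -6.29186334e-03 -1.04850562e-01  5.50654532e+02]
 [ 1.04984856e-01 -2.74405323e-02 -9.94095165e-01  1.02678333e+03]
 [ 0.00000000e+00  0.00000000e+00  0.00000000e+00  1.00000000e+00]]
```

View pics/top.png

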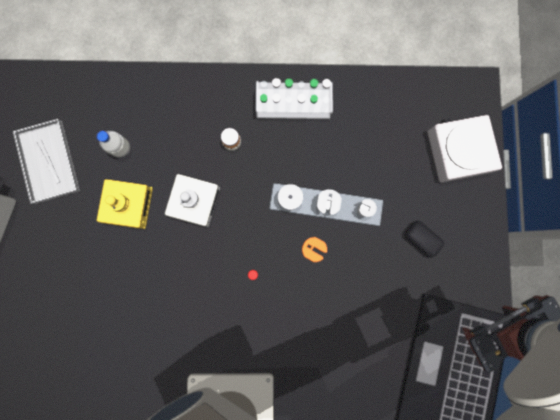

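View pics/scene.png

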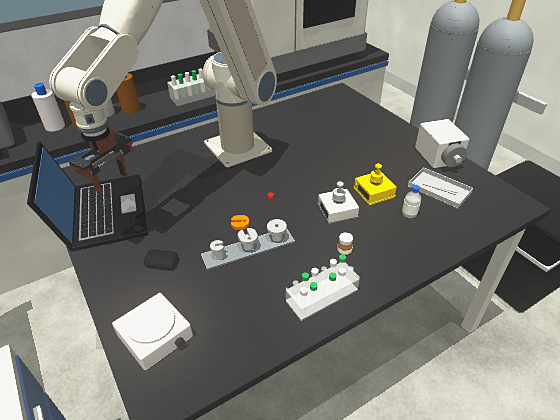

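Top: white gauge at (191,200), yellow look-alike at (125,203). On the rest there are discs at (290,197), (329,202) and (368,208), and the orange look-alike lies at (315,249). The disc at (329,202) looks like the slotted big mass, so I'll confirm that in an enlarged crop and measure.

```bash
python3 - <<'E'
from h import *
b=load('top');a=load('scene')
c=b['pixels'][170:235,260:395,::-1];d=a['pixels'][205:275,195:305,::-1]
c=cv2.resize(c,(780,375),interpolation=cv2.INTER_CUBIC);d=cv2.resize(a['pixels'][175:275,195:365,::-1],None,fx=780/170/2,fy=780/170/2,interpolation=cv2.INTER_CUBIC)
out=np.zeros((375+d.shape[0],780,3),np.uint8);out[:375]=c;out[375:,:d.shape[1]]=d
cv2.imwrite('pics/crop1.png',out)
for n,u,v,z in [('plain',290,197,64),('mass',329,202,64),('little',368,208,60),('gauge',191,200,50),('head',187,199,126)]: print(n,ray(b,u,v,z).round(0))
W=cloud(b)
print(W[196:206,322:337,2].round()) 
# gauge outline
hsv=cv2.cvtColor(b['pixels'],cv2.COLOR_RGB2HSV)
m=((np.abs(W[...,2]-50)<5)).astype(np.uint8);m[:,:160]=0;m[:,225:]=0;m[:170]=0;m[235:]=0
cs,_=cv2.findContours(m,0,1);r=max(cs,key=cv2.contourArea);pw=np.array([ray(b,*q[0],50)[:2] for q in r],np.float32);print(cv2.minAreaRect(pw))
m=((np.abs(W[...,2]-10)<4)).astype(np.uint8);m[:,:262]=0;m[:,390:]=0;m[:170]=0;m[235:]=0
cs,_=cv2.findContours(m,0,1);pw=np.array([ray(b,*q[0],10)[:2] for r in cs for q in r],np.float32);print(cv2.minAreaRect(pw))
E
```

```text
plain [ 563. -152.   64.]
mass [ 550. -252.   64.]
little [ 536. -353.   60.]
gauge [555. 102.  50.]
head [549.  96. 126.]
[[67. 64. 64. 65. 63. 64. 50. 50.  8.  8. 66. 65. 66. 62. 65.]
 [63. 64. 65. 64. 65. 66. 52. 51. 51. 50. 66. 65. 64. 64. 65.]
 [62. 63. 62. 69. 62. 61. 63. 66. 65. 66. 65. 64. 65. 66. 65.]
 [66. 64. 65. 60. 66. 59. 63. 68. 63. 64. 64. 65. 66. 65. 65.]
 [63. 62. 67. 66. 64. 54. 51. 49. 55. 51. 65. 66. 67. 67. 68.]
 [67. 67. 65. 64. 64. 48. 48. 49. 53. 50. 62. 68. 66. 67. 64.]
 [68. 63. 65. 67. 64. 54. 53. 51. nan 48. 62. 62. 62. 64. 65.]
 [65. 63. 62. 63. 64. 51. 48. 53. 55. 54. 65. 66. 64. 65. 63.]
 [62. 61. 67. 64. 66. 51. 51. 49. 49. 57. 63. 66. 63. 66. 62.]
 [63. 64. 66. 69. 66. 51. 53. 53. 48. 61. 65. 63. 64. 63. 61.]]
((556.9202880859375, 101.39170837402344), (110.1717758178711, 109.43242645263672), 74.9100341796875)
((555.63427734375, -248.2738494873047), (170.92562866210938, 338.0893859863281), 0.2373802661895752)
```

View pics/crop1.png

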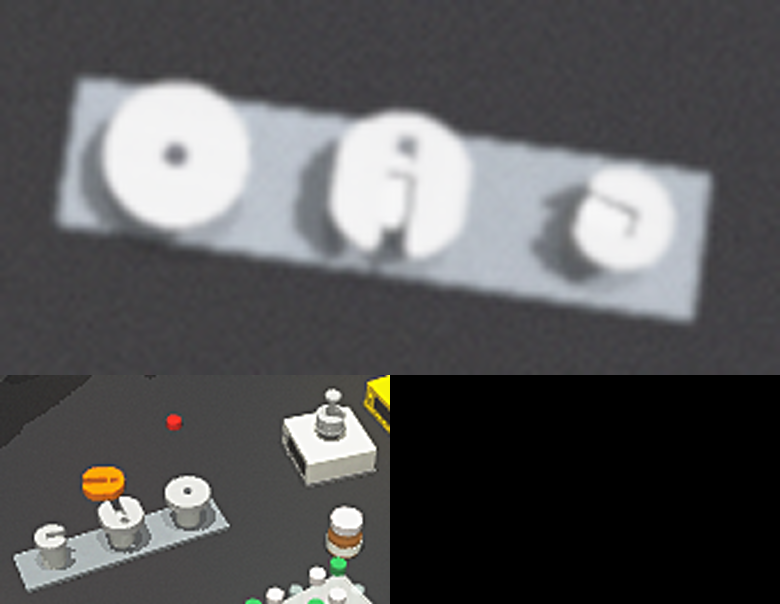

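The crop confirms it. The disc at (329,202) has a slot, flats and an oblong hole opposite; (290,197) is the plain disc with a centre hole, (368,208) is the small one, and orange is excluded. Its slot faces roughly -x. Next I'll get the wrist camera geometry.

```bash
python3 - <<'E'
from h import *
from scipy.spatial.transform import Rotation as R
w=grab('wrist');o=telemetry.get_obs()
E=np.array(w['extrinsics']);T=np.eye(4);T[:3,:3]=R.from_rotvec(o['orientation']).as_matrix();T[:3,3]=o['ee_pos']
print((np.linalg.inv(T)@np.linalg.inv(E)).round(3), w['fx'],w['cx'],w['cy']);print(T.round(3))
E
```

```text
[[ 1.00000e+00 -0.00000e+00 -2.00000e-03 -8.22000e-01]
 [ 1.00000e-03  9.61000e-01  2.78000e-01 -7.60160e+01]
 [ 2.00000e-03 -2.78000e-01  9.61000e-01 -1.62144e+02]
 [ 0.00000e+00  0.00000e+00  0.00000e+00  1.00000e+00]] 374.7989121165414 277.16686709940905 208.41770652219338
[[ 4.49000e-01 -8.93000e-01 -1.00000e-03  2.80544e+02]
 [-8.93000e-01 -4.49000e-01  1.00000e-03 -5.58001e+02]
 [-1.00000e-03 -0.00000e+00 -1.00000e+00  2.22050e+02]
 [ 0.00000e+00  0.00000e+00  0.00000e+00  1.00000e+00]]
```

jog_arm(travel=[[0.05,0.08,0],[0.11,0.18,0],[0.17,0.28,0],[0.23,0.38,0],[0.29,0.48,-0.02],[0.35,0.58,-0.04],[0.41,0.68,-0.05],[0.46,0.76,-0.05],[0.485,0.8,-0.05],[0.485,0.8,-0.05]], dr=[[0,0,-0.05],[0,0,-0.1],[0,0,-0.15],[0,0,-0.2],[0,0,-0.25],[0,0,-0.3],[0,0,-0.35],[0,0,-0.4],[0,0,-0.41],[0,0,-0.41]], hand=1)

```text
t: 1.15
ee_pos: [475.5, -236.0, 201.9]
orientation: [-2.018, 2.406, 0.002]
ft_force: [0.2, -0.3, -0.1]
width: 87.9
```

```bash
python3 - <<'E'
from h import *
w=grab('wrist','w1');pickle.dump(w,open('wmass.pkl','wb'));o=telemetry.get_obs();print(o['ee_pos'],o['orientation'],o['qpos'])
E
```

```text
[ 474.86479779 -237.13850703  201.91596948] [-2.01816850e+00  2.40685893e+00  1.56725143e-03] [-4.86105704e-01  3.12883809e-01  1.85467160e+00  1.10121323e-03
  9.74743795e-01  1.25930055e+00]
```

jog_arm(travel=[[0.0,0.08,0],[0.0,0.18,0],[0.01,0.28,0],[0.01,0.38,0],[0.01,0.48,0],[0.02,0.58,0],[0.02,0.68,0],[0.02,0.78,0],[0.02,0.88,0],[0.02,0.88,0]], dr=[[0,0,0],[0,0,0],[0,0,0],[0,0,0],[0,0,0],[0,0,0],[0,0,0],[0,0,0],[0,0,0],[0,0,0]])

```text
t: 2.2
ee_pos: [483.1, 117.2, 202.0]
orientation: [-2.021, 2.403, 0.002]
ft_force: [-0.9, -0.1, 0.4]
width: 88.0
```

```bash
python3 - <<'E'
from h import *
w=grab('wrist','w2');pickle.dump(w,open('wgauge.pkl','wb'));o=telemetry.get_obs();print(o['ee_pos'],o['orientation'],o['qpos'],o['t'],o['ft_force'])
a=load('wmass')['pixels'];b=w['pixels']
print(proj(load('wmass'),[550,-252,64]),proj(w,[557,101,88]))
def c(im,u,v,r=100): return cv2.resize(im[max(0,v-r):v+r,max(0,u-r):u+r,::-1],(400,400),interpolation=cv2.INTER_CUBIC)
x=load('wmass');p=proj(x,[550,-252,64]);q=proj(w,[557,101,88])
cv2.imwrite('pics/crop2.png',np.hstack([c(a,int(p[0]),int(p[1])),c(b,int(q[0]),int(q[1]))]))
E
```

```text
[482.90254875 115.46866954 201.84248538] [-2.02158570e+00  2.40413353e+00  1.30140418e-03] [2.10144315e-01 2.63260725e-01 1.92694485e+00 1.16803421e-03
 9.51364139e-01 1.95270878e+00] 2.25 [-0.01969885 -0.83628248 -0.30511764]
(np.float64(282.25904180481683), np.float64(98.89330242880997)) (np.float64(283.36197859230657), np.float64(99.77292594014065))
```

View pics/crop2.png

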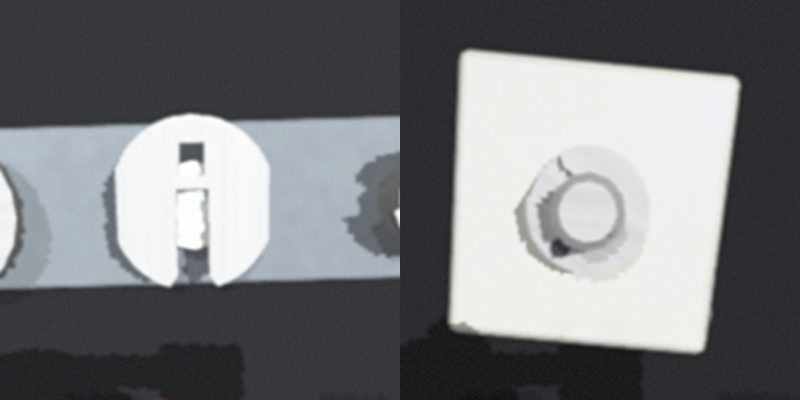

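Left: the mass with its slot pointing straight down the picture, slot about crop (190,235), hole (190,153). Right: gauge with the stem head at (588,211), a dark dowel at (560,247) and the upper mass's slot at (563,163). The slot is a quarter turn clockwise from the dowel, as described. Now measuring.

```bash
cat > m.py <<'E'
from h import *
w=load('wgauge');hsv=cv2.cvtColor(w['pixels'],cv2.COLOR_RGB2HSV);g=hsv[...,2]
W=cloud(w)
# head: depth mask
m=(W[...,2]>115).astype(np.uint8);m[:50]=0;m[160:]=0;m[:,:220]=0;m[:,340:]=0
cs,_=cv2.findContours(m,0,1);c=max(cs,key=cv2.contourArea);(u,v),r=cv2.minEnclosingCircle(c);M=cv2.moments(m,True);print('headpx',u,v,r,M['m10']/M['m00'],M['m01']/M['m00'],np.sqrt(M['m00']/np.pi))
H=ray(w,M['m10']/M['m00'],M['m01']/M['m00'],126);print('head',H,'z',np.nanmedian(W[...,2][m>0]))
# gauge block
gm=(np.abs(W[...,2]-50)<4).astype(np.uint8);cs,_=cv2.findContours(gm,0,1);c=max(cs,key=cv2.contourArea);print('gauge',cv2.minAreaRect(np.array([ray(w,*q[0],50)[:2] for q in c],np.float32)))
# small-mass disc
dm=(np.abs(W[...,2]-89)<5).astype(np.uint8)
cs,_=cv2.findContours(dm,0,1);c=max(cs,key=cv2.contourArea);hu=cv2.convexHull(c);print('disc',cv2.minEnclosingCircle(np.array([ray(w,*q[0],88)[:2] for q in hu],np.float32)))
sub=g[110:137,248:278];print(sub[::1])
E
python3 m.py; cat > m2.py <<'E'
from h import *
x=load('wmass');W=cloud(x)
mm=(np.abs(W[...,2]-64)<6).astype(np.uint8);mm[:,:215]=0;mm[:,345:]=0
mm=cv2.morphologyEx(mm,cv2.MORPH_OPEN,np.ones((3,3)))
cs,h=cv2.findContours(mm,cv2.RETR_CCOMP,1);
for c in cs:
    if cv2.contourArea(c)>25: P=np.array([ray(x,*q[0],64)[:2] for q in c],np.float32);print(cv2.contourArea(c),cv2.minAreaRect(P),cv2.minEnclosingCircle(P))
g=x['pixels'].max(2);print(g[70:82,265:295])
E
python3 m2.py
```

```text
headpx 276.7877502441406 104.66509246826172 19.7025203704834 276.6669535283993 104.88984509466437 19.23216284627303
head [554.8196401 106.0275369 126.       ] z 125.79045682710162
gauge ((554.57470703125, 106.09248352050781), (108.67416381835938, 108.66487121582031), 74.90007019042969)
disc ((544.6139526367188, 281.53271484375), 23.172636032104492)
[[218 221 221 216 193 153 131 135 136 135 142 148 150 152 168 199 221 223
  224 223 225 224 224 223 224 224 225 225 224 225]
 [214 220 219 217 193 152 132 133 135 138 142 145 148 150 162 190 217 224
  225 224 224 223 223 222 224 223 224 225 223 224]
 [213 219 220 215 192 153 132 134 134 136 137 145 145 146 154 177 206 224
  225 224 224 223 223 224 224 224 224 224 224 224]
 [209 218 217 213 196 163 135 131 133 132 137 140 145 145 149 160 185 215
  224 225 226 225 226 224 224 225 225 225 225 224]
 [205 217 218 217 208 181 147 131 129 131 136 136 142 146 147 150 166 198
  219 226 226 225 226 227 224 225 225 225 225 226]
 [200 216 221 218 213 187 150 131 132 130 134 136 142 144 148 149 154 174
  198 222 228 228 227 227 227 227 226 226 227 226]
[... 3769 characters left out ...]
 91  91  90  89  88  95
  141 214 247 250 248 249 249 249 248 247 247 247]
 [247 248 248 249 250 239 188 116  90  90  91  92  88  89  89  88  89  94
  140 214 247 250 249 249 249 248 248 247 247 247]
 [246 247 248 249 249 239 184 115  87  87  94 100 106 107 105  98  88  94
  138 214 247 250 249 248 249 249 248 247 247 247]
 [247 247 248 249 249 239 184 122 105 120 139 165 187 193 180 152 117 104
  141 215 247 250 249 248 248 248 248 248 247 247]
 [247 247 248 249 248 238 198 167 181 209 228 243 254 255 251 228 169 137
  158 217 246 249 248 248 249 249 248 247 246 247]
 [246 248 248 249 248 240 228 236 250 255 255 255 255 255 255 250 215 179
  184 225 246 249 248 249 249 248 248 247 247 247]]
```

```bash
python3 - <<'E'
from h import *
w=load('wgauge');H=np.array([554.8,106.0])
for u,v in [(262.2,122.5),(261.5,122),(263,123)]:
    d=ray(w,u,v,92)[:2]-H;print(d,np.hypot(*d),np.degrees(np.arctan2(d[1],d[0])))
g=w['pixels'][...,:].max(2).copy()
c=g[60:150,225:330];cv2.imwrite('pics/crop3.png',cv2.resize(c,None,fx=7,fy=6.6,interpolation=cv2.INTER_CUBIC))
print([np.round(proj(w,[*H,z]),1) for z in (50,88,93,126)])
E
```

```text
[-10.47531802  12.42587825] 16.25222254833734 130.1317044973643
[-10.04982948  12.85158512] 16.314481684219675 128.0251029458073
[-10.91329252  11.92996432] 16.16861163609961 132.45165113415527
[array([277.1, 103.7]), array([276.9, 104.2]), array([276.9, 104.3]), array([276.7, 104.9])]
```

View pics/crop3.png

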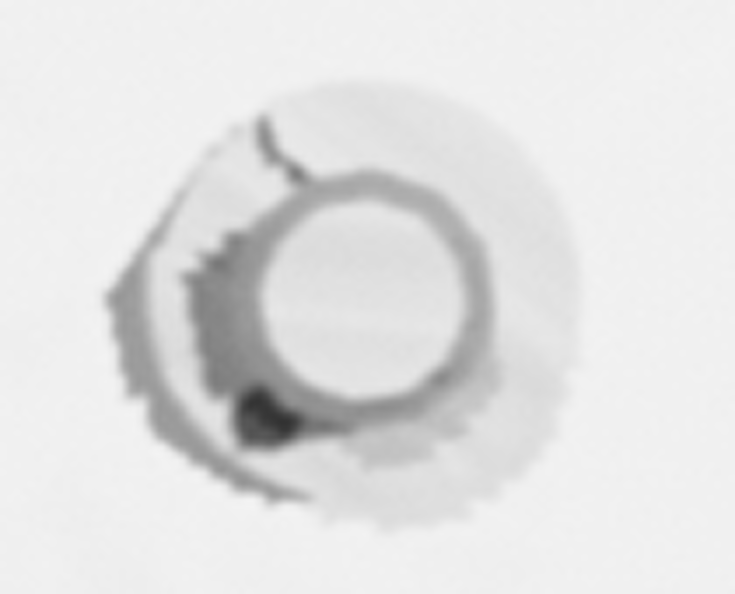

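The dowel lies at about 130.5° in world axes, 16.2 mm off the stem's axis at (554.8,106.0). Gauge +x is therefore 165°. The mass is at (549.4,-248.6) with its slot at 170°, and the tool is already aligned with its flats, so I'll go and grasp it.

jog_arm(travel=[[0.01,-0.1,0],[0.03,-0.2,0],[0.05,-0.31,0],[0.07,-0.42,0],[0.09,-0.53,-0.03],[0.11,-0.64,-0.08],[0.14,-0.75,-0.14],[0.16,-0.85,-0.18],[0.166,-0.91,-0.2],[0.166,-0.91,-0.2]], dr=[[0,0,0],[0,0,0],[0,0,0],[0,0,0],[0,0,0],[0,0,0],[0,0,0],[0,0,0],[0,0,0],[0,0,0]])

```text
t: 3.25
ee_pos: [547.4, -253.4, 120.2]
orientation: [2.015, -2.409, -0.003]
ft_force: [0.3, -0.1, -0.2]
width: 87.7
```

```bash
python3 -c "
from h import *
o=telemetry.get_obs();print(o['ee_pos'],o['orientation'],(np.array([549.4,-248.6,39])-o['ee_pos'])/400)"
```

```text
[ 547.43883391 -253.37049462  120.22461683] [ 2.0148498  -2.40918039 -0.00342928] [ 0.00490292  0.01192624 -0.20306154]
```

jog_arm(travel=[[0.005,0.01,-0.02],[0.005,0.01,-0.05],[0.005,0.01,-0.08],[0.005,0.01,-0.11],[0.005,0.01,-0.14],[0.005,0.01,-0.17],[0.005,0.01,-0.19],[0.005,0.01,-0.2],[0.005,0.01,-0.203],[0.005,0.01,-0.203]], dr=[[0,0,0.005],[0,0,0.005],[0,0,0.005],[0,0,0.005],[0,0,0.005],[0,0,0.005],[0,0,0.005],[0,0,0.005],[0,0,0.005],[0,0,0.005]])

```text
t: 4.25
ee_pos: [549.6, -249.5, 39.1]
orientation: [2.024, -2.401, -0.003]
ft_force: [1.0, -0.2, -0.1]
width: 87.6
```

jog_arm(travel=[[0,0,0],[0,0,0],[0,0,0],[0,0,0],[0,0,0],[0,0,0],[0,0,0],[0,0,0],[0,0,0],[0,0,0]], dr=[[0,0,0],[0,0,0],[0,0,0],[0,0,0],[0,0,0],[0,0,0],[0,0,0],[0,0,0],[0,0,0],[0,0,0]], hand=-1)

```text
t: 5.25
ee_pos: [549.7, -249.5, 39.3]
orientation: [2.024, -2.401, -0.003]
ft_force: [-0.7, 0.3, 5.7]
width: 58.0
```

```bash
python3 -c "
from h import *
o=telemetry.get_obs();print(o['t'],o['ee_pos'],o['orientation'],o['width'],o['ft_force'])"
```

```text
5.25 [ 549.69804902 -249.47489663   39.29555185] [ 2.02442616 -2.4013963  -0.00271476] 58.028722781578104 [-0.7463574   0.31912088  5.73990749]
```

jog_arm(travel=[[0,0,0.05],[0,0,0.12],[0,0,0.2],[0,0.03,0.28],[0,0.1,0.34],[0,0.18,0.375],[-0.01,0.26,0.375],[-0.02,0.34,0.375],[-0.03,0.42,0.375],[-0.04,0.5,0.375]], dr=[[0,0,0],[0,0,0],[0,0,0.05],[0,0,0.13],[0,0,0.21],[0,0,0.29],[0,0,0.37],[0,0,0.45],[0,0,0.53],[0,0,0.61]])

```text
t: 6.25
ee_pos: [532.8, -48.2, 188.6]
orientation: [2.906, -1.19, -0.004]
ft_force: [0.1, 0.1, -2.4]
width: 58.0
```

```bash
cat > go.py <<'E'
from h import *
import sys
o=telemetry.get_obs();a=o['orientation'];phi=np.degrees(2*np.arctan2(a[1],a[0]))%360
if phi>180: phi-=360
t=np.array([float(x) for x in sys.argv[1:5]])
print(o['t'],o['ee_pos'].round(1),'phi',round(phi,2),'F',o['ft_force'].round(2),'M',o['moment'].round(2),'w',round(o['width'],1),'go',((t[:3]-o['ee_pos'])/400).round(4),round((t[3]-phi)/90,4))
E
python3 go.py 515.4 151.3 189 41
```

```text
6.25 [532.8 -48.2 188.6] phi -44.55 F [ 0.14  0.07 -2.4 ] M [ 0.06 -0.05  0.03] w 58.0 go [-0.0435  0.4988  0.0009] 0.9505
```

jog_arm(travel=[[-0.005,0.06,0],[-0.01,0.12,0],[-0.015,0.18,0],[-0.02,0.24,0],[-0.025,0.3,0],[-0.03,0.36,0],[-0.035,0.42,0],[-0.04,0.47,0],[-0.044,0.499,0],[-0.044,0.499,0]], dr=[[0,0,0.09],[0,0,0.18],[0,0,0.27],[0,0,0.36],[0,0,0.45],[0,0,0.54],[0,0,0.63],[0,0,0.72],[0,0,0.81],[0,0,0.9]])

```text
t: 7.25
ee_pos: [514.4, 152.8, 187.8]
orientation: [2.978, 0.993, -0.003]
ft_force: [-0.5, -1.0, -0.8]
width: 57.7
```

```bash
python3 go.py 515.4 151.3 88 41
```

```text
7.25 [514.4 152.8 187.8] phi 36.9 F [-0.46 -1.05 -0.77] M [ 0.01 -0.13 -0.02] w 57.7 go [ 0.0025 -0.0037 -0.2496] 0.0456
```

jog_arm(travel=[[0.002,-0.004,-0.02],[0.002,-0.004,-0.05],[0.002,-0.004,-0.08],[0.002,-0.004,-0.12],[0.002,-0.004,-0.16],[0.002,-0.004,-0.2],[0.002,-0.004,-0.23],[0.002,-0.004,-0.245],[0.002,-0.004,-0.25],[0.002,-0.004,-0.25]], dr=[[0,0,0.045],[0,0,0.045],[0,0,0.045],[0,0,0.045],[0,0,0.045],[0,0,0.045],[0,0,0.045],[0,0,0.045],[0,0,0.045],[0,0,0.045]])

```text
t: 8.25
ee_pos: [515.3, 151.1, 87.8]
orientation: [2.941, 1.097, -0.003]
ft_force: [1.1, -1.0, -2.0]
width: 57.7
```

```bash
python3 go.py 554.8 106 88 41; python3 - <<'E'
from h import *
w=grab('wrist','w4');s=grab('scene')
u,v=map(int,proj(s,[540,125,100]));c=cv2.resize(s['pixels'][v-42:v+42,u-45:u+45,::-1],(400,373),interpolation=cv2.INTER_CUBIC)
p=cv2.resize(w['pixels'][:,:,::-1],(497,373))
cv2.imwrite('pics/chk.png',np.hstack([p,c])[:, :800] if 0 else cv2.resize(np.hstack([p,c]),(800,333)))
E
```

```text
8.25 [515.3 151.1  87.8] phi 40.92 F [ 1.09 -1.04 -1.97] M [ 0.02 -0.09 -0.01] w 57.7 go [ 0.0988 -0.1129  0.0006] 0.0009
```

View pics/chk.png

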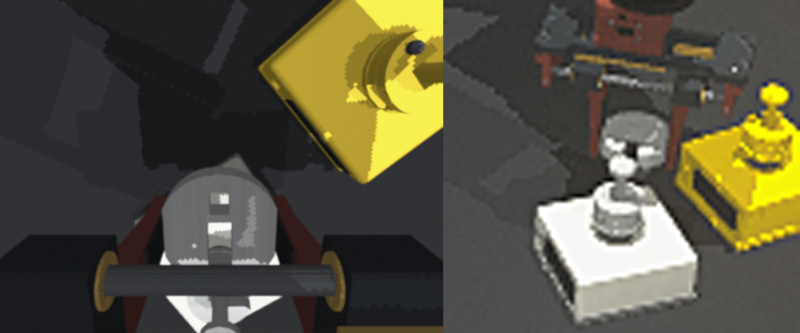

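```bash
python3 - <<'E'
from h import *
w=load('wrist');g=w['pixels'].max(2);W=cloud(w)
e=np.array([515.3,151.1]);t=np.array([.656,-.755])
zt=np.nanmedian(W[235:275,215:250,2]);print('top z',zt)
m=(np.abs(W[...,2]-zt)<4).astype(np.uint8);m=cv2.morphologyEx(m,cv2.MORPH_OPEN,np.ones((3,3)))
cs,_=cv2.findContours(m,cv2.RETR_CCOMP,1)
for c in cs:
    if cv2.contourArea(c)>60:
        P=np.array([ray(w,*q[0],112.5)[:2]-e for q in c],np.float32);x=cv2.minAreaRect(P);d=np.array(x[0]);print(cv2.contourArea(c),x,'along',d@t,'lat',d@np.array([.755,.656]))
for y in (245,250,255,260,270,280,300): print(y,g[y,255:300:1])
for y in (262,292,300): pass
E
```

```text
top z 112.5118799427807
13345.5 ((-5.445676803588867, 6.402099609375), (76.25255584716797, 51.31058120727539), 40.98066711425781) along -8.405949188232421 lat 0.08829135704040521
650.0 ((-11.861531257629395, 13.86110782623291), (10.379623413085938, 11.112048149108887), 40.9404411315918) along -18.24630091381073 lat 0.13743063449859572
245 [107 108 107 108 108 107 107 108  99  92 105 127 133 134 135 134 134 135
 135 133 133 134 150 181 197 176 153 166 195 203 177 158 172 174 129 105
 105 106 108 108 104 107 107 106 108]
250 [107 104 107 109 108 109 104 106  98  91 105 126 133 132 132 133 133 133
 132 134 132 134 163 211 233 237 236 237 235 236 236 236 237 204 136 102
 105 107 107 106 107 106 110 108 106]
255 [105 107 107 107 107 107 108 107 101  94 102 120 132 130 132 131 131 130
 131 133 133 136 157 194 230 237 237 238 237 238 238 238 238 204 136 101
 106 106 107 108 107 106 108 105 106]
260 [107 109 107 107 108 109 106 106 103  95  85  84  83  82  84  82  80  84
  83  81  82  87  83  83  84  82  82  82  82  83  81  83  83  81  89 101
 106 105 104 107 107 109 109 108 107]
270 [106 108 107 108 108 107 108 108 108 104  94  92  89  91  89  89  89  89
  91  91  89  90  89  86  89  87  90  88  90  90  90  90  89  93  98 106
 105 106 105 105 105 107 108 107 107]
280 [107 106 107 107 109 108 108 119 138 147 148 147 149 146 148 149 149 149
 150 150 157 164 167 167 165 162 157 159 164 168 166 161 162 164 168 164
 152 129 108 106 105 108 107 110 107]
300 [106 109 110 109 107 105  97  90 107 127 134 133 133 133 134 132 132 134
 133 131 132 131 133 131 132 133 132 130 135 145 151 148 143 139 144 148
 142 116  97 104 108 108 108 107 107]
```

```bash
python3 - <<'E'
from h import *
w=load('wrist');W=cloud(w);Z=W[...,2]
m=((np.abs(Z-126)<3)).astype(np.uint8);m[:370]=0
ys,xs=np.nonzero(m);print(len(ys),xs.min(),xs.max(),ys.min(),ys.max())
for y in range(372,420,4):
    r=np.nonzero(m[y])[0];print(y,(r.min(),r.max(),len(r)) if len(r) else None, np.nanmedian(Z[y,270:285]).round(0))
cv2.imwrite('pics/hd.png',cv2.resize(w['pixels'][320:,200:360,::-1],None,fx=5,fy=5,interpolation=cv2.INTER_CUBIC))
E
```

```text
200 257 298 410 419
372 None 185.0
376 None 93.0
380 None 96.0
384 None 98.0
388 None 101.0
392 None 104.0
396 None 107.0
400 None 109.0
404 None 118.0
408 None 121.0
412 (np.int64(269), np.int64(282), 7) 123.0
416 (np.int64(261), np.int64(294), 31) 124.0
```

View pics/hd.png

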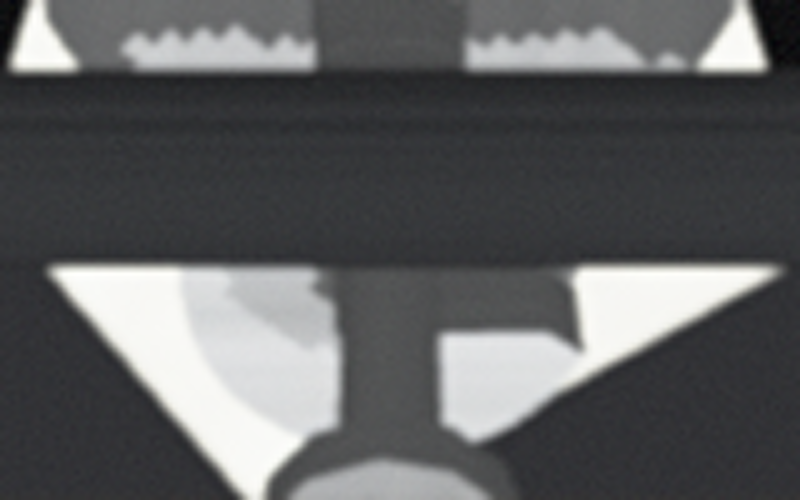

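```bash
python3 - <<'E'
from h import *
w=load('wrist');e=np.array([515.3,151.1]);t=np.array([.656,-.755]);l=np.array([.755,.656])
for n,u,v,z,r in [('headtop',277,411.8,126,12),('headbottomedge',277,404.5,118,12),('stem@105',278.0,395,112,0)]:
    p=ray(w,u,v,z)[:2];q=p+r*t;print(n,q,'rel',(q-e)@t,(q-e)@l)
print('expected from far',(np.array([554.8,106])-e)@t,(np.array([554.8,106])-e)@l)
E
```

```text
headtop [552.73529997 108.1122873 ] rel 57.01327987032609 0.06371194647902434
headbottomedge [555.34087659 105.06837217] rel 61.02069405302754 0.03411396600955923
stem@105 [548.14238948 114.0083145 ] rel 49.548830055221224 0.46385837177575145
expected from far 59.9625 0.23690000000000405
```

Aligned laterally within about 0.2 mm, and the mass top is at 112.5 mm. Along the slide the two estimates differ by 3 mm (59.5 and 62.7 mm). I'll slide to the short one, then feel for the slot end gently.

jog_arm(travel=[[0.008,-0.009,0],[0.018,-0.021,0],[0.028,-0.032,0],[0.038,-0.044,0],[0.048,-0.055,0],[0.058,-0.067,0],[0.068,-0.078,0],[0.073,-0.084,0],[0.074,-0.085,0],[0.074,-0.085,0]], dr=[[0,0,0],[0,0,0],[0,0,0],[0,0,0],[0,0,0],[0,0,0],[0,0,0],[0,0,0],[0,0,0],[0,0,0]])

```text
t: 9.35
ee_pos: [545.2, 117.2, 88.3]
orientation: [2.941, 1.097, -0.002]
ft_force: [-0.1, -0.2, -2.6]
width: 57.9
```

```bash
python3 go.py 554.3 106.2 88 41
```

```text
9.35 [545.2 117.2  88.3] phi 40.92 F [-0.09 -0.17 -2.61] M [ 0.03 -0.13  0.01] w 57.9 go [ 0.0228 -0.0275 -0.0007] 0.0009
```

jog_arm(travel=[[0.003,-0.003,0],[0.006,-0.007,0],[0.009,-0.011,0],[0.012,-0.014,0],[0.015,-0.018,0],[0.018,-0.022,0],[0.02,-0.024,0],[0.022,-0.0265,0],[0.023,-0.0275,0],[0.023,-0.0275,0]], dr=[[0,0,0],[0,0,0],[0,0,0],[0,0,0],[0,0,0],[0,0,0],[0,0,0],[0,0,0],[0,0,0],[0,0,0]])

```text
t: 10.35
ee_pos: [554.4, 106.2, 88.3]
orientation: [2.941, 1.097, -0.002]
ft_force: [-0.5, 0.4, -2.8]
width: 57.7
```

```bash
python3 go.py 554.3 106.2 88 41;python3 - <<'E'
from h import *
w=grab('wrist','w5')
cv2.imwrite('pics/w5c.png',cv2.resize(w['pixels'][210:370,190:370,::-1],None,fx=4.4,fy=3.7,interpolation=cv2.INTER_CUBIC))
E
```

```text
10.35 [554.4 106.2  88.3] phi 40.91 F [-0.48  0.36 -2.78] M [ 0.01 -0.12  0.  ] w 57.7 go [-0.0003  0.0001 -0.0007] 0.001
```

View pics/w5c.png

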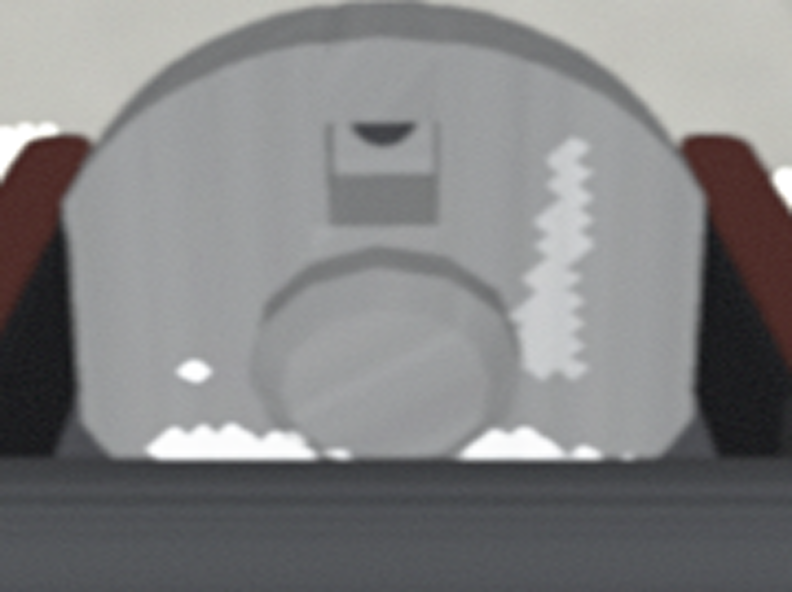

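```bash
python3 - <<'E'
from h import *
w=load('wrist');e=np.array([554.4,106.2]);t=np.array([.656,-.755]);l=np.array([.755,.656])
k=lambda y:210+y/3.7-.5
for n,x,y,z in [('hole near',384,122,112.7),('hole far top',384,226,112.7),('hole far bot',384,175,98.7),('dowel far',384,145,93),('head rim low',384,247,118),('disc near rim',384,37,112.7)]:
    p=ray(w,190+x/4.4-.5,k(y),z)[:2]-e;print(n,(p@t).round(2),(p@l).round(2))
E
```

```text
hole near -23.39 0.03
hole far top -11.32 0.0
hole far bot -11.21 -0.03
dowel far -12.69 -0.05
head rim low -11.44 0.01
disc near rim -32.87 0.05
```

The dowel shows in the middle of the hole laterally, so the angle is right, and the hole trails the dowel by about 1 mm along the slide. I'll advance 1 mm and lower gently.

jog_arm(travel=[[0.001,-0.001,0],[0.0016,-0.0019,0],[0.0016,-0.0019,0],[0.0016,-0.0019,-0.003],[0.0016,-0.0019,-0.006],[0.0016,-0.0019,-0.009],[0.0016,-0.0019,-0.012],[0.0016,-0.0019,-0.012],[0.0016,-0.0019,-0.012],[0.0016,-0.0019,-0.012]], dr=[[0,0,0],[0,0,0],[0,0,0],[0,0,0],[0,0,0],[0,0,0],[0,0,0],[0,0,0],[0,0,0],[0,0,0]])

```text
t: 11.4
ee_pos: [555.1, 105.4, 83.5]
orientation: [2.941, 1.097, -0.002]
ft_force: [-0.6, 1.2, -2.5]
width: 57.8
```

jog_arm(travel=[[0,0,-0.001],[0,0,-0.002],[0,0,-0.003],[0,0,-0.004],[0,0,-0.005],[0,0,-0.006],[0,0,-0.007],[0,0,-0.008],[0,0,-0.009],[0,0,-0.01]], dr=[[0,0,0],[0,0,0],[0,0,0],[0,0,0],[0,0,0],[0,0,0],[0,0,0],[0,0,0],[0,0,0],[0,0,0]])

```text
t: 12.4
ee_pos: [555.1, 105.4, 79.5]
orientation: [2.941, 1.097, -0.002]
ft_force: [-0.8, -0.2, -2.8]
width: 57.5
```

```bash
python3 go.py 555 105.4 77 41
```

```text
12.4 [555.1 105.4  79.5] phi 40.91 F [-0.8  -0.24 -2.79] M [-0.01 -0.15 -0.  ] w 57.5 go [-0.0002 -0.0001 -0.0062] 0.001
```

No pressing force with the underside about 3 mm below the dowel top, so it's in the hole. Lowering the rest.

jog_arm(travel=[[0,0,-0.001],[0,0,-0.002],[0,0,-0.003],[0,0,-0.004],[0,0,-0.005],[0,0,-0.006],[0,0,-0.006],[0,0,-0.006],[0,0,-0.006],[0,0,-0.006]], dr=[[0,0,0],[0,0,0],[0,0,0],[0,0,0],[0,0,0],[0,0,0],[0,0,0],[0,0,0],[0,0,0],[0,0,0]])

```text
t: 13.4
ee_pos: [555.1, 105.4, 77.1]
orientation: [2.941, 1.097, -0.001]
ft_force: [-0.1, -0.4, -0.1]
width: 58.2
```

```bash
python3 go.py 555 105.4 77 41
```

```text
13.4 [555.1 105.4  77.1] phi 40.92 F [-0.09 -0.37 -0.07] M [-0.03 -0.05 -0.02] w 58.2 go [-0.0002 -0.0001 -0.0003] 0.0009
```

jog_arm(travel=[[0,0,-0.001],[0,0,-0.002],[0,0,-0.002],[0,0,-0.002],[0,0,-0.002],[0,0,-0.002],[0,0,-0.002],[0,0,-0.002],[0,0,-0.002],[0,0,-0.002]], dr=[[0,0,0],[0,0,0],[0,0,0],[0,0,0],[0,0,0],[0,0,0],[0,0,0],[0,0,0],[0,0,0],[0,0,0]])

```text
t: 14.4
ee_pos: [555.1, 105.5, 76.3]
orientation: [2.941, 1.097, -0.001]
ft_force: [-1.0, -1.0, 1.2]
width: 57.6
```

jog_arm(travel=[[0,0,0],[0,0,0],[0,0,0],[0,0,0],[0,0,0],[0,0,0],[0,0,0],[0,0,0],[0,0,0],[0,0,0]], dr=[[0,0,0],[0,0,0],[0,0,0],[0,0,0],[0,0,0],[0,0,0],[0,0,0],[0,0,0],[0,0,0],[0,0,0]], hand=1)

```text
t: 15.4
ee_pos: [555.1, 105.5, 76.4]
orientation: [2.941, 1.097, -0.001]
ft_force: [-0.4, 0.4, -0.1]
width: 88.0
```

```bash
python3 go.py 555 105.4 77 41
```

```text
15.4 [555.1 105.5  76.4] phi 40.92 F [-0.42  0.41 -0.11] M [ 0.03 -0.1   0.03] w 88.0 go [-0.0003 -0.0002  0.0016] 0.0009
```

Released. Raising straight up and checking.

jog_arm(travel=[[0,0,0.02],[0,0,0.05],[0,0,0.09],[0,0,0.14],[0,0,0.19],[0,0,0.24],[0,0,0.28],[0,0,0.3],[0,0,0.3],[0,0,0.3]], dr=[[0,0,0],[0,0,0],[0,0,0],[0,0,0],[0,0,0],[0,0,0],[0,0,0],[0,0,0],[0,0,0],[0,0,0]])

```text
t: 16.4
ee_pos: [554.8, 105.4, 196.2]
orientation: [2.941, 1.097, -0.001]
ft_force: [0.4, 0.6, 0.0]
width: 87.8
```

```bash
python3 - <<'E'
from h import *
w=grab('wrist','w6');W=cloud(w);H=[555,105.6]
u,v=map(int,proj(w,[*H,102]));print(u,v)
c=w['pixels'][max(0,v-90):v+90,u-110:u+110,::-1];cv2.imwrite('pics/fin.png',cv2.resize(c,None,fx=3,fy=3))
m=np.abs(W[...,2]-101.5)<5
m&=np.hypot(W[...,0]-H[0],W[...,1]-H[1])<40
P=W[m];A=np.c_[P[:,:2]-H,np.ones(len(P))];s=np.linalg.lstsq(A,P[:,2],rcond=None)[0];print('z,tilt',s)
E
```

```text
277 212
z,tilt [ 2.31542309e-03 -2.91156921e-03  1.01671406e+02]
```

View pics/fin.png

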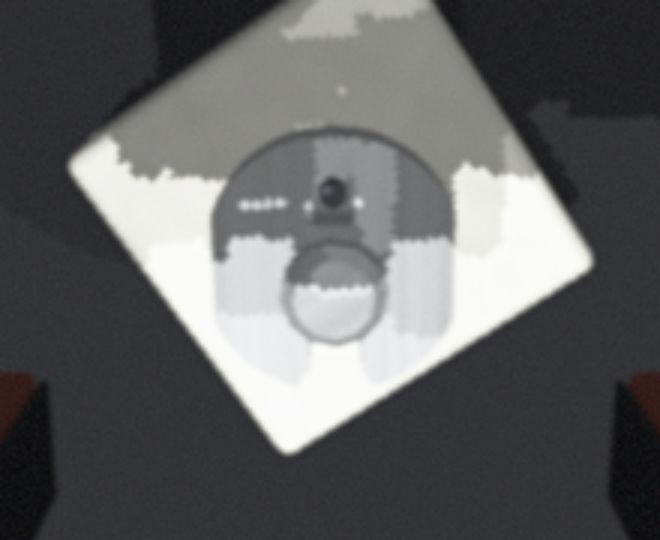

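The crop shows the disc lying flat on the hanger, with the dowel inside its hole at crop (332,192), the head at (333,292) and the slot opposite. The top face is at 101.7 mm (home is about 101.5) and the tilt is about 0.004 rad.

```bash
python3 -c "
from h import *
print(ticket.close_job())"
```

```text
the job is handed in; nothing more can be done
None
```

The big slotted mass is home on the hanger with its dowel hole over the dowel. I released it, raised the gripper clear and handed the job in at about 16.5 s; no verdict was reported.

- **What I did:** I gripped the mass by its flats and slid it slot-first under the stem's head from the dowel's side. I had already turned it so the hole met the dowel, so it went straight in and needed no press-and-turn search. A light press seated it.
- **Last checks:** The mass's top face measures 101.7 mm, against about 101.5 mm expected when home. Its tilt is about 0.004 rad, and the dowel is visible inside the hole with the slot opposite.
- **Forces:** Readings at the end of each move stayed within about 3 N from the moment the mass was over the gauge.
- **Disagreement:** Two camera estimates of the slide distance differed by about 3 mm. A closer look through the hole, with the mass around the stem, settled it before I lowered the mass.
- **Not checked:** I did not measure the other masses and bench items again at the end. No contact with them was planned, and no unexpected force showed.

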